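Free-run check of a torch carriage on its guide rail

TASK

Check that the torch carriage runs freely on its rail: take it by the upright grip, send it off calmly (under 0.4 m/s) towards the far end and let go, so that it rolls on its own for three full seconds, never slower than 4 cm/s, while your open hand goes along at the grip without touching, tool point within 3 cm of the grip's middle. Then take hold of the grip while it is still rolling, ease it to a stop in the last 10 cm before the far buffers without ever hitting them, let go and leave it standing there. Leave the other things on the table alone.

Things in the scene. Friction and masses are not known exactly. Their poses are not given: they have to be found in the camera images.
- rail: Straight aluminium guide rail, 960 x 80 mm, top 52 mm above the table, fixed, lying across in front of the robot. Origin: its middle, on the table. y runs along it from the starting end (robot's right) to the far end (left), within 10 degrees of world y; x across it, away from the robot; z up. End blocks 97 mm high. Forces on this body include its carriage.
- carriage (a joint): Travel of the torch carriage along rail y, m: 0 at the starting buffers, 0.704 at the far ones; starts at rest at 0.02 to 0.07. Nominal mass 1.5 kg (real one 0.7 to 1.4 times that), viscous drag about 0.3 N per m/s plus 0.01 N dry friction: left alone it slows with a time constant of about 5 s (3.5 to 7 s). No motor or spring; the rail is level.
- grip (a point): Middle of the black upright grip in the centre of the carriage: a cylinder 32 mm thick, from 88 to 168 mm above the table. The point is on its axis, 140 mm above the table, at rail x = 0, y = -0.352 m + travel; axes as the rail's. Taken from above with the fingers closing across the rail (rail x), the carriage can roll freely between the opened fingers.
- deck (a point): Centre of the top of the carriage's aluminium deck, 74 mm above the table, under the grip. The deck is 130 mm across and 160 mm along the rail and runs on four grooved rollers that hold it on the rail.
- torch_top (a point): Top of the grey machine torch (32 mm thick, upright), 187 mm above the table, 140 mm across (rail x) and 58 mm ahead (rail y) of the grip. It hangs on a cross arm 105 mm above the table that also runs 58 mm ahead of the grip.
- far_buffer (a point): Face of the two rubber buffers at the far end, 432 mm from the rail's middle; the deck's leading edge would hit them at travel 0.704 m. The gap left is 0.704 m - travel.
- plate: Steel plate to be cut, 200 x 860 x 6 mm, top 28 mm above the table, fixed, along the far side of the rail from rail x = 100 to 300 mm. Origin and axes as the rail's.
- hammer: Hammer, 260 mm long, wooden handle, lying on the table on the robot's side of the rail; leave alone. Origin on the table under the middle of its length, x towards the head.
- magnet_square: Square grey magnet block, 90 x 90 x 22 mm, with a steel button on top; leave alone. Origin under its centre.
- parts_tin: Open steel tin 110 x 80 x 35 mm with torch nozzles in it, on the robot's side of the rail; leave alone. Origin under its centre.

How it is judged:
By the outcome, as a careful person would: the job done as asked, in the order asked, and still so for the second after the job is handed in, with the robot touching nothing.
It also fails if it takes over 40 s, if anything falls off the work surface, if the arm or the gripper's body presses on something with over 40 N, if the wrist force passes 120 N, or if a joint passes its speed limit or range.

ROBOT

A 6-joint arm with a two-finger parallel gripper is mounted at the origin on the work surface. World frame = base frame: x ahead of the robot, y to its left, z up, the work surface at z = 0. Lengths are in m, angles in rad, forces in N, time in s.
With the tool pointing down it reaches from about 0.275 to 1 m from the base axis. Payload 8.4 kg.
Tool frame: the origin (TCP) lies between the finger pads, 19 mm behind the fingertips; this is the grasp point; z points along the fingers, y is the direction in which the jaws open and shut (so a half turn about z gives the same grasp; the last joint's range is limited). The gripper opens to 85 mm and grips with 20 to 120 N. Pads are 22 mm wide; open, the fingers measure 114 mm over their backs; the gripper's body (76 mm by 85 mm) begins 54 mm behind the grasp point. The pads swing forward as they close: fully open they stand 13 mm farther back than shut.
Start: joints at [1.161, 0.353, 1.633, -0, 1.155, -0.002], TCP at [0.248, 0.574, 0.25] pointing down, gripper open.
Joint ranges: [-2.63, 2.63], [-0.92, 2.1], [0.06, 2.66], [-1.3, 4.44], [0, 2.69], [-3.02, 3.02]. Speed limits (rad/s): [2.22, 2.22, 2.79, 3.14, 3.14, 3.14].

INTERFACE

Orientations are given as a unit quaternion [x, y, z, w].
In Python, from plant import manip gives the robot as it stands.
- The arm moves only by the shell command python3 -m pendant 'ROWS'. ROWS is JSON, a list of rows, each an object with "grip": the finger opening in m, from 0 to 0.0854; "linear": the shift along the world's x, y, z in m, a list of three; "yaw": the turn about the world's z in degrees. In form: [{"grip": grip, "linear": [x, y, z], "yaw": yaw}, ...]. A call has 1 to 5 rows; each row shifts and turns the commanded pose from where the row before left it; what a row does not reach is not made up. A row lasts 1/10 s, in which the tool goes at most 50 mm and 8.59 degrees, less where a joint would pass 70% of its speed; a pose out of reach is approached as far as the arm can. A call is refused whole if a number of a shift passes 0.05 or a number of a turn 8.59, either way. A call with a gripper value outside its range is refused whole. The fingers move at their own pace and stop on an object; the grip force is fixed at half the most. Time passes only in rows, so rows that do not move let the fingers close. It gives the time, the measured TCP pose, the force and the opening at its end, in the units of the state.
- manip.observe(): the state, without advancing time (a new reading comes with each control period).
- manip.snapshot(name): name is "scene" or "top"; returns the picture (400x640x3 uint8, red, green, blue); there is no depth.
- manip.get_calibration(name): a dict with "camera_matrix" (3x3 intrinsics, pixels), "eye" and "orientation" of the camera in the world. Camera axes: x right, y down, z forward; pixel columns grow to the right and rows downward; lengths in m; the calibration is good to about 2 mm. A picture is of the moment at which its call begins. get_calibration takes no time and is no camera call.
- manip.finish_job(): hands the job in, once; it reports no verdict.
Trained networks look in the newest picture that a camera, given by its name, has taken for a name from the list of things; names that differ only in an ending like _2 or _b are one class to them, and where a whole thing is asked for, a point or a joint stands for the part that bears it (a point fixed in the world has none). Each returns a list of dicts, best first, with "p" (0 to 1); they miss things now and then, are a little off and sometimes report something else, mostly with a low value. They report only what shows in the picture. A call takes as long as a camera call.
- manip.masks_of(camera, query): "region" (400x640 bool, what is visible of it) and "centre" ([row, column] in pixels, amid what is visible of it).
- manip.mark_of(camera, query): "centre" ([row, column] in pixels: a listed point, or the origin of a listed thing).
The state is a dict: "time_s": time; "q": joint angles; "dq": joint speeds; "joint_torque": joint torques, N m; "tool_pos": TCP position; "tcp_rot": TCP orientation; "contact_force": force on the tool from outside, world axes, zero at the start; "moment": the same for the moment, N m; "grip_width": opening from 0.0 (shut) to 1.0 (fully open).
Only numpy, scipy, OpenCV 4.12 (cv2) and the standard library are available. Lean on these libraries where they do the work, as an engineer would, in place of code of your own. Each camera call takes 0.05 s, during which the arm holds its last target. There are 200 camera calls.

## Working session

There is one attempt and no reset: what is moved stays moved. The work goes in short steps, Python scripts to look and compute and a shell command to move; the robot and the scene stay as the last step left them, time stands still between calls to the robot, and variables do not carry over. Pictures are saved under pics/ and viewed, about 8 in all and at most 12, crops included, and the job is handed in when it is done.

```bash
mkdir -p pics; cat > h.py <<'E'
import numpy as np, cv2
from scipy.spatial.transform import Rotation as R
from plant import manip
def ray(cam,c):
    k=manip.get_calibration(cam); K=np.array(k["camera_matrix"]); o=np.array(k["orientation"],float)
    M=R.from_quat(o).as_matrix() if o.size==4 else o.reshape(3,3)
    return np.array(k["eye"],float), M@np.linalg.inv(K)@[c[1],c[0],1]
def at(cam,c,z):
    e,d=ray(cam,c); return e+d*(z-e[2])/d[2]
def mark(cam,q,z):
    r=manip.mark_of(cam,q)
    return [(round(x["p"],2),np.round(x["centre"],1),np.round(at(cam,x["centre"],z),4)) for x in r[:2]]
E
python3 - <<'E'
from h import *
for c in("scene","top"):
    im=manip.snapshot(c); cv2.imwrite(f"pics/{c}0.png",im[...,::-1]); print(c,manip.get_calibration(c))
    for q,z in (("rail",0),("grip",.14),("deck",.074),("torch_top",.187),("far_buffer",.074),("hammer",0),("parts_tin",0),("magnet_square",0),("plate",0)): print(q,mark(c,q,z))
s=manip.observe();print(s)
E
```

```text
scene {'camera_matrix': array([[416.6709787 ,   0.        , 317.91601447],
       [  0.        , 416.6709787 , 192.80185466],
       [  0.        ,   0.        ,   1.        ]]), 'eye': array([1.05951784, 0.68809909, 1.07951569]), 'orientation': array([ 0.30212331,  0.88767919, -0.32751282, -0.1161142 ])}
rail [(0.69, array([207. , 323.8]), array([0.507 , 0.0214, 0.    ]))]
grip [(0.87, array([125.6, 275.5]), array([ 0.4882, -0.2753,  0.14  ])), (0.39, array([221.8, 407. ]), array([0.4258, 0.2917, 0.14  ]))]
deck [(0.79, array([142.8, 271.6]), array([ 0.5113, -0.2739,  0.074 ]))]
torch_top [(0.56, array([139.9, 240.6]), array([ 0.6434, -0.2363,  0.187 ]))]
far_buffer [(0.63, array([295.8, 418.6]), array([0.5321, 0.4533, 0.074 ]))]
hammer [(0.57, array([223.4, 405. ]), array([0.3411, 0.2333, 0.    ]))]
parts_tin [(0.66, array([176.3, 347.5]), array([ 0.3541, -0.0369,  0.    ]))]
magnet_square [(0.78, array([149.7, 319.6]), array([ 0.349 , -0.2041,  0.    ]))]
plate []
top {'camera_matrix': array([[514.42575196,   0.        , 316.77192154],
       [  0.        , 514.42575196, 203.37614
[... 835 characters left out ...]
2351, 0.    ]))]
plate []
{'time_s': 1.0, 'q': array([ 1.16059649e+00,  3.53012220e-01,  1.63344000e+00,  2.25152098e-05,
        1.15521164e+00, -2.40656591e-03]), 'dq': array([ 0.00061185, -0.00032084,  0.0005416 ,  0.00069784,  0.00065411,
       -0.00092765]), 'joint_torque': array([ 2.88730678e-05, -6.05160642e+01, -3.42457294e+01,  5.88722082e-05,
        8.52958074e-04,  2.86704812e-05]), 'tool_pos': array([0.24785302, 0.57372703, 0.24995619]), 'tcp_rot': array([ 2.02491226e-01,  9.79284076e-01, -3.27419424e-05, -1.73745854e-05]), 'contact_force': array([ 0.53434874, -0.93317709, -1.10693522]), 'moment': array([-0.02754097, -0.0064971 ,  0.0102021 ]), 'grip_width': 1.0011136630227735}
```

View pics/scene0.png

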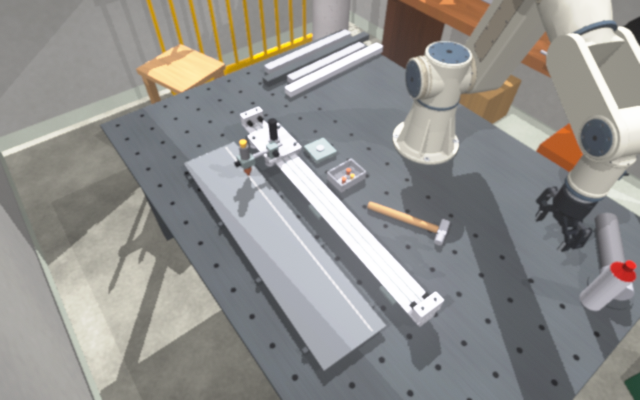

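View pics/top0.png

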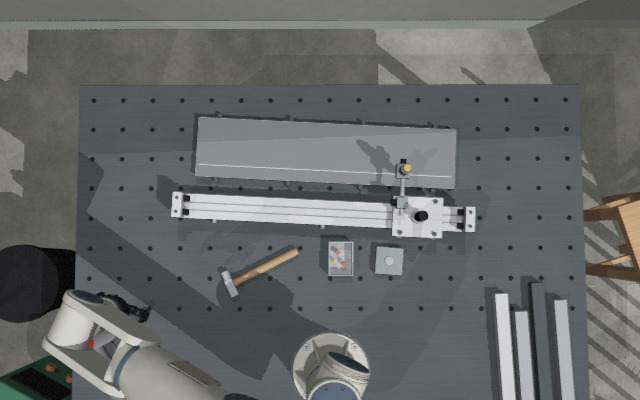

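Both pictures agree with the networks. In the top view the carriage sits at the right, with the grip at (col 421, row 215) and the torch at (405, 168). The far end block is at (178, 205) at the left. The hammer, tin and magnet are on the robot's side. Next I fit the rail's yaw.

```bash
cat > fit.py <<'E'
from h import *
im=cv2.imread("pics/top0.png"); g=cv2.cvtColor(im,cv2.COLOR_BGR2GRAY).astype(float)
lo,hi=[],[]
for c in range(200,385,3):
    col=np.diff(cv2.GaussianBlur(g,(3,3),0)[180:245,c]); 
    m=np.where(g[180:245,c]>165)[0]
    # longest bright run around row 210
    if len(m): lo.append((180+m.min(),c)); hi.append((180+m.max()+1,c))
for e in(lo,hi):
    P=np.array([at("top",x,.052)[:2] for x in e],np.float32); l=cv2.fitLine(P,cv2.DIST_HUBER,0,.01,.01).ravel()
    a=np.degrees(np.arctan2(l[0],l[1])); a=(a+90)%180-90
    print("deg",a,"x at y=.021",l[2]+(0.021-l[3])*l[0]/l[1], "resid", np.median(abs((P[:,0]-l[2])-(P[:,1]-l[3])*l[0]/l[1])))
E
python3 fit.py; python3 - <<'E'
from h import *
for c,n in(("top","pics/top0.png"),):
    for q in("rail","plate","far_buffer"):
        r=manip.masks_of(c,q)
        for x in r[:1]:
            rc=np.argwhere(x["region"]); print(q,x["p"],x["centre"],rc.min(0),rc.max(0),cv2.minAreaRect(rc[:,::-1].astype(np.float32)))
E
```

```text
deg 2.9515839 x at y=.021 0.55305934 resid 0.00083330227
deg 2.8515854 x at y=.021 0.47381386 resid 0.0009864126
rail 0.71 [171.7, 329.9] [114 171] [238 474] ((324.55596923828125, 175.99923706054688), (303.6154479980469, 114.67387390136719), 2.8024516105651855)
plate 0.62 [155.2, 322.3] [113 194] [192 456] ((325.23858642578125, 152.67881774902344), (260.5789794921875, 68.55005645751953), 2.9153220653533936)
far_buffer 0.6 [170.7, 328.8] [115 171] [238 475] ((326.01422119140625, 174.6981964111328), (304.58367919921875, 112.32744598388672), 4.028263568878174)
```

```bash
python3 -m pendant '[{"grip":0.085,"linear":[0.0125,-0.043,0],"yaw":-3.5},{"grip":0.085,"linear":[0.0125,-0.043,0],"yaw":-3.5},{"grip":0.085,"linear":[0.0125,-0.043,0],"yaw":-3.5},{"grip":0.085,"linear":[0.0125,-0.043,0],"yaw":-3.5},{"grip":0.085,"linear":[0.0125,-0.043,0],"yaw":-3.5}]'
python3 -m pendant '[{"grip":0.085,"linear":[0.0125,-0.043,0],"yaw":-3.5},{"grip":0.085,"linear":[0.0125,-0.043,0],"yaw":-3.5},{"grip":0.085,"linear":[0.0125,-0.043,0],"yaw":-3.5},{"grip":0.085,"linear":[0.0125,-0.043,0],"yaw":-3.5},{"grip":0.085,"linear":[0.0125,-0.043,0],"yaw":-3.5}]'
python3 -m pendant '[{"grip":0.085,"linear":[0.0125,-0.043,0],"yaw":-3.5},{"grip":0.085,"linear":[0.0125,-0.043,0],"yaw":-3.5},{"grip":0.085,"linear":[0.0125,-0.043,0],"yaw":-3.5},{"grip":0.085,"linear":[0.0125,-0.043,0],"yaw":-3.5},{"grip":0.085,"linear":[0.0125,-0.043,0],"yaw":-3.5}]'
```

```text
time_s: 1.65
tool_pos: [0.3106, 0.3571, 0.2501]
tcp_rot: [0.35, 0.937, 0.0, 0.0]
contact_force: [0.2, 1.1, -0.3]
grip_width: 1.0
time_s: 2.15
tool_pos: [0.3731, 0.1421, 0.2503]
tcp_rot: [0.489, 0.873, 0.0, 0.0]
contact_force: [1.2, 0.1, -0.2]
grip_width: 0.994
time_s: 2.65
tool_pos: [0.4357, -0.0732, 0.2503]
tcp_rot: [0.616, 0.788, 0.0, 0.0]
contact_force: [0.7, 1.2, -0.9]
grip_width: 0.991
```

```bash
python3 -m pendant '[{"grip":0.085,"linear":[0.0125,-0.042,0],"yaw":-3.4},{"grip":0.085,"linear":[0.0125,-0.042,0],"yaw":-3.4},{"grip":0.085,"linear":[0.0125,-0.042,0],"yaw":-3.4},{"grip":0.085,"linear":[0.0125,-0.042,0],"yaw":-3.4},{"grip":0.085,"linear":[0.0125,-0.042,0],"yaw":-3.4}]'
python3 - <<'E'
from h import *
im=[manip.snapshot(c) for c in("scene","top")]
print(mark("scene","grip",.14),mark("top","torch_top",.187),mark("scene","torch_top",.187),mark("top","deck",.074))
cv2.imwrite("pics/a.png",np.vstack([cv2.resize(im[0][60:210,180:380],None,fx=2.0,fy=2.0),cv2.resize(im[1][120:270,330:530],None,fx=2.0,fy=2.0)])[...,::-1])
s=manip.observe();print(s["tool_pos"],R.from_quat(s["tcp_rot"]).as_matrix()[:,1],s["time_s"])
E
```

```text
time_s: 3.15
tool_pos: [0.4981, -0.2832, 0.2501]
tcp_rot: [0.726, 0.688, 0.0, 0.0]
contact_force: [0.9, 0.8, -0.5]
grip_width: 0.994
[(0.81, array([122.6, 272.7]), array([ 0.4871, -0.2944,  0.14  ]))] [(0.63, array([167.9, 408.3]), array([ 0.6416, -0.2317,  0.187 ]))] [(0.61, array([142.9, 238.7]), array([ 0.6553, -0.2278,  0.187 ]))] [(0.8, array([214.8, 414.8]), array([ 0.5054, -0.2707,  0.074 ]))]
[ 0.4973998  -0.28042149  0.24976457] [ 9.98780622e-01 -4.93627330e-02 -7.68290914e-04] 3.45
```

View pics/a.png

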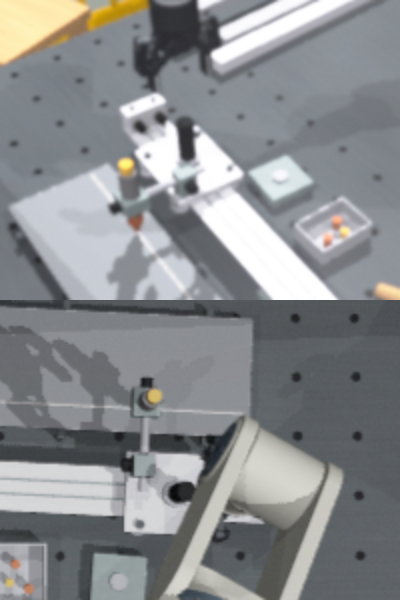

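The crop shows the hand above the carriage, with the grip free at crop (185,140) in the scene half. The torch cap is at top-image (406,168). I'll refine the grip position from blob centroids in the first top picture.

```bash
python3 - <<'E'
from h import *
im=cv2.imread("pics/top0.png")
h=cv2.cvtColor(im,cv2.COLOR_BGR2HSV)
def cen(m,r0,r1,c0,c1):
    p=np.argwhere(m[r0:r1,c0:c1])+[r0,c0]; return p.mean(0),len(p),p.min(0),p.max(0)
b=cen(h[...,2]<45,205,228,410,434); print("grip",b,at("top",b[0],.168),at("top",b[0],.14))
y=cen((h[...,1]>110)&(h[...,0]<35)&(h[...,2]>120),155,182,395,420); print("torch",y,at("top",y[0],.187))
row=im[228,380:455].mean(1); print(row.astype(int))
print(at("top",[228,392.5],.074),at("top",[228,443],.074))
E
```

```text
grip (array([215.68831169, 420.32467532]), 77, array([211, 415]), array([220, 427])) [ 0.49899988 -0.26955587  0.168     ] [ 0.50005751 -0.27515709  0.14      ]
torch (array([167.70588235, 406.5       ]), 34, array([165, 404]), array([171, 409])) [ 0.64224051 -0.22626276  0.187     ]
[ 80  79  79  61  57  48  41  41  57  66  79  71 185 209 211 211 211 208
 206 209 210 211 211 211 211 211 211 211 210 210 211 210 198 192 193 194
 192 192 193 193 193 192 204 210 209 208 209 208 209 209 209 208 208 208
 209 209 209 209 209 208 208 209 208 208 209 209 209 209 209 209 209 208
 209 208 208]
[ 0.46328629 -0.19893004  0.074     ] [ 0.46311342 -0.3602656   0.074     ]
```

```bash
python3 -m pendant '[{"grip":0.085,"linear":[0.001,0.005,-0.022],"yaw":0},{"grip":0.085,"linear":[0,0,-0.022],"yaw":0},{"grip":0.085,"linear":[0,0,-0.022],"yaw":0},{"grip":0.085,"linear":[0,0,-0.022],"yaw":0},{"grip":0.085,"linear":[0,0,-0.022],"yaw":0}]'
python3 - <<'E'
from h import *
im=manip.snapshot("scene"); r=mark("scene","torch_top",.187); print(r)
cv2.imwrite("pics/b.png",cv2.resize(im[70:200,180:370],None,fx=3,fy=3,interpolation=cv2.INTER_CUBIC)[...,::-1])
print(manip.observe()["tool_pos"],manip.observe()["contact_force"])
E
```

```text
time_s: 3.95
tool_pos: [0.4988, -0.2748, 0.1396]
tcp_rot: [0.724, 0.69, 0.0, 0.0]
contact_force: [0.4, 0.1, 1.0]
grip_width: 0.997
[(0.97, array([141. , 240.6]), array([ 0.646 , -0.2318,  0.187 ]))]
[ 0.49708569 -0.27396434  0.13775807] [-0.39413537  0.40149188 -0.49077884]
```

View pics/b.png

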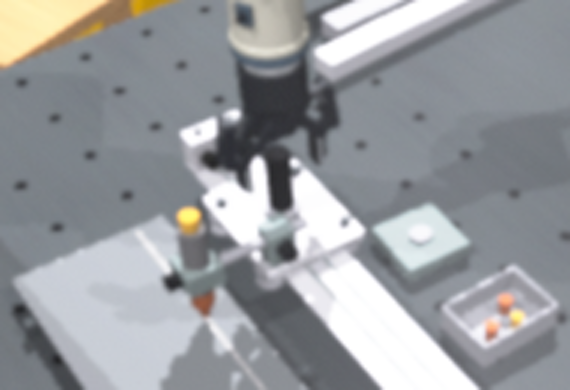

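```bash
cat >> h.py <<'E'
def proj(cam,P):
    k=manip.get_calibration(cam); M=R.from_quat(k["orientation"]).as_matrix()
    p=np.array(k["camera_matrix"])@(M.T@(np.asarray(P,float)-k["eye"])); return p[:2]/p[2]
E
python3 - <<'E'
from h import *
rx=np.array([.9987,-.0506,0]);ry=np.array([.0506,.9987,0])
f=lambda P:np.round((proj("scene",P)-[180,70])*3).astype(int)
T=np.array([.498,-.275,0])
for n,P in dict(gt=T+[0,0,.168],gb=T+[0,0,.088],tip1=T+rx*.05+[0,0,.121],tip2=T-rx*.05+[0,0,.121],torch=T+.14*rx+.058*ry+[0,0,.187],corner=T+.065*rx+.08*ry+[0,0,.074],corner2=T-.065*rx+.08*ry+[0,0,.074],corner3=T+.065*rx-.08*ry+[0,0,.074]).items(): print(n,f(P))
E
```

```text
gt [278 151]
gb [283 204]
tip1 [243 199]
tip2 [317 167]
torch [190 215]
corner [271 275]
corner2 [367 230]
corner3 [203 197]
```

The projected grip, deck corners and torch, using a grip at (0.498, -0.275), match the picture to about 2 mm. The hand is around the grip, so I close.

```bash
python3 -m pendant '[{"grip":0,"linear":[0,0,0],"yaw":0}]';python3 -m pendant '[{"grip":0,"linear":[0,0,0],"yaw":0}]';python3 -m pendant '[{"grip":0,"linear":[0,0,0],"yaw":0}]';python3 -m pendant '[{"grip":0,"linear":[0,0,0],"yaw":0}]';python3 -m pendant '[{"grip":0,"linear":[0,0,0],"yaw":0}]'
```

```text
time_s: 4.15
tool_pos: [0.4988, -0.2753, 0.1404]
tcp_rot: [0.724, 0.69, -0.0, -0.0]
contact_force: [0.3, 0.7, 0.7]
grip_width: 0.854
time_s: 4.25
tool_pos: [0.4996, -0.2761, 0.1414]
tcp_rot: [0.724, 0.689, 0.0, 0.001]
contact_force: [0.8, 0.3, 0.5]
grip_width: 0.688
time_s: 4.35
tool_pos: [0.4996, -0.2764, 0.1414]
tcp_rot: [0.724, 0.689, 0.0, 0.001]
contact_force: [0.0, -0.1, 0.3]
grip_width: 0.507
time_s: 4.45
tool_pos: [0.5011, -0.277, 0.1417]
tcp_rot: [0.725, 0.689, 0.001, 0.003]
contact_force: [-4.6, -1.4, 3.8]
grip_width: 0.358
time_s: 4.55
tool_pos: [0.501, -0.2771, 0.1417]
tcp_rot: [0.725, 0.689, 0.001, 0.002]
contact_force: [4.8, -0.2, 3.0]
grip_width: 0.358
```

```bash
python3 -m pendant '[{"grip":0,"linear":[0.0002,0.004,0],"yaw":0},{"grip":0,"linear":[0.0004,0.008,0],"yaw":0},{"grip":0,"linear":[0.0006,0.012,0],"yaw":0},{"grip":0,"linear":[0.0008,0.016,0],"yaw":0},{"grip":0,"linear":[0.0009,0.018,0],"yaw":0}]'
python3 -m pendant '[{"grip":0,"linear":[0.0009,0.018,0],"yaw":0},{"grip":0.065,"linear":[0.0009,0.018,0],"yaw":0}]'
```

```text
time_s: 5.05
tool_pos: [0.504, -0.2188, 0.1417]
tcp_rot: [0.725, 0.689, 0.001, 0.002]
contact_force: [7.4, -0.7, 3.6]
grip_width: 0.357
time_s: 5.25
tool_pos: [0.5045, -0.1819, 0.1409]
tcp_rot: [0.725, 0.689, 0.001, 0.001]
contact_force: [-0.3, 0.6, -0.0]
grip_width: 0.515
```

```bash
cat > look.py <<'E'
from h import *
import sys
rx=np.array([.9987,-.0506]);ry=np.array([.0506,.9987])
for cam in sys.argv[1:]:
    s=manip.observe(); im=manip.snapshot(cam); 
    h=cv2.cvtColor(im,cv2.COLOR_RGB2HSV); m=(h[...,1]>110)&(h[...,0]>12)&(h[...,0]<35)&(h[...,2]>120)
    for x in manip.mark_of(cam,"torch_top")[:1]:
        g=at(cam,x["centre"],.187)[:2]-.14*rx-.058*ry; print(cam,s["time_s"],"net",round(x["p"],2),g.round(4))
        r,c=np.round(x["centre"]).astype(int); a,b=max(r-14,0),max(c-14,0); p=np.argwhere(m[a:r+15,b:c+15])+[a,b]
        if len(p)>8: g=at(cam,p.mean(0),.187)[:2]-.14*rx-.058*ry; print("   blob",len(p),g.round(4), "hand-grip y",round(s["tool_pos"][1]-g[1],4))
s=manip.observe(); print(s["time_s"],s["tool_pos"].round(4))
E
python3 -m pendant '[{"grip":0.065,"linear":[0.0009,0.0178,0],"yaw":0},{"grip":0.065,"linear":[0.0009,0.0175,0],"yaw":0},{"grip":0.065,"linear":[0.0012,0.0245,0],"yaw":0}]'; python3 look.py top
```

```text
time_s: 5.55
tool_pos: [0.5068, -0.1223, 0.1406]
tcp_rot: [0.725, 0.689, 0.0, 0.0]
contact_force: [1.1, 0.1, -1.1]
grip_width: 0.76
top 5.55 net 0.83 [ 0.5096 -0.133 ]
   blob 38 [ 0.5072 -0.1314] hand-grip y 0.0092
5.65 [ 0.5065 -0.1206  0.1404]
```

```bash
python3 -m pendant '[{"grip":0.065,"linear":[0.0012,0.023,0],"yaw":0},{"grip":0.065,"linear":[0.0009,0.018,0],"yaw":0},{"grip":0.065,"linear":[0.0011,0.021,0],"yaw":0}]'; python3 look.py top
```

```text
time_s: 5.95
tool_pos: [0.51, -0.0605, 0.1404]
tcp_rot: [0.725, 0.689, 0.0, 0.0]
contact_force: [0.3, -0.5, -0.0]
grip_width: 0.764
top 5.95 net 0.95 [ 0.51   -0.0634]
   blob 36 [ 0.5105 -0.0676] hand-grip y 0.0071
6.05 [ 0.51   -0.0594  0.1403]
```

```bash
python3 -m pendant '[{"grip":0.065,"linear":[0.0011,0.021,0],"yaw":0},{"grip":0.065,"linear":[0.0008,0.016,0],"yaw":0},{"grip":0.065,"linear":[0.0008,0.015,0],"yaw":0},{"grip":0.065,"linear":[0.0007,0.0145,0],"yaw":0},{"grip":0.065,"linear":[0.0008,0.017,0],"yaw":0}]'; python3 look.py top
```

```text
time_s: 6.55
tool_pos: [0.5142, 0.0234, 0.1401]
tcp_rot: [0.725, 0.689, 0.0, 0.0]
contact_force: [0.9, -0.4, -0.7]
grip_width: 0.761
top 6.55 net 0.6 [0.5165 0.0158]
   blob 37 [0.5143 0.0166] hand-grip y 0.0068
6.65 [0.5142 0.0243 0.1401]
```

```bash
python3 -m pendant '[{"grip":0.065,"linear":[0.0009,0.017,0],"yaw":0},{"grip":0.065,"linear":[0.0007,0.013,0],"yaw":0},{"grip":0.065,"linear":[0.0006,0.012,0],"yaw":0},{"grip":0.065,"linear":[0.0006,0.012,0],"yaw":0},{"grip":0.065,"linear":[0.0007,0.0145,0],"yaw":0}]'; python3 look.py top
```

```text
time_s: 7.15
tool_pos: [0.5175, 0.0923, 0.14]
tcp_rot: [0.725, 0.689, -0.0, 0.0]
contact_force: [-0.1, -0.2, -0.3]
grip_width: 0.763
top 7.15 net 0.81 [0.5211 0.089 ]
   blob 38 [0.5178 0.0897] hand-grip y 0.0026
7.25 [0.5177 0.0932 0.14  ]
```

```bash
python3 -m pendant '[{"grip":0.065,"linear":[0.0009,0.018,0],"yaw":0},{"grip":0.065,"linear":[0.0006,0.012,0],"yaw":0},{"grip":0.065,"linear":[0.0006,0.011,0],"yaw":0},{"grip":0.065,"linear":[0.0005,0.0105,0],"yaw":0},{"grip":0.065,"linear":[0.0007,0.013,0],"yaw":0}]'; python3 look.py top
```

```text
time_s: 7.75
tool_pos: [0.5207, 0.1566, 0.1399]
tcp_rot: [0.725, 0.689, -0.0, 0.0]
contact_force: [-0.1, 0.3, -0.2]
grip_width: 0.763
top 7.75 net 0.63 [0.5215 0.1539]
   blob 36 [0.5207 0.1514] hand-grip y 0.0052
7.85 [0.521  0.1575 0.14  ]
```

```bash
python3 -m pendant '[{"grip":0.065,"linear":[0.0007,0.013,0],"yaw":0},{"grip":0.065,"linear":[0.0005,0.0095,0],"yaw":0},{"grip":0.065,"linear":[0.0005,0.009,0],"yaw":0},{"grip":0.065,"linear":[0.0005,0.009,0],"yaw":0},{"grip":0.065,"linear":[0.0006,0.012,0],"yaw":0}]'; python3 look.py top
```

```text
time_s: 8.35
tool_pos: [0.5236, 0.2092, 0.14]
tcp_rot: [0.725, 0.689, -0.0, 0.0]
contact_force: [0.8, 0.0, -0.6]
grip_width: 0.764
top 8.35 net 0.59 [0.5318 0.2038]
   blob 39 [0.5237 0.2047] hand-grip y 0.0045
8.45 [0.5238 0.21   0.14  ]
```

```bash
python3 -m pendant '[{"grip":0.065,"linear":[0.0006,0.011,0],"yaw":0},{"grip":0.065,"linear":[0.0004,0.008,0],"yaw":0},{"grip":0.065,"linear":[0.0004,0.0078,0],"yaw":0},{"grip":0,"linear":[0.0004,0.0077,0],"yaw":0},{"grip":0,"linear":[0.0004,0.0076,0],"yaw":0}]'; python3 -m pendant '[{"grip":0,"linear":[0.0004,0.0075,0],"yaw":0},{"grip":0,"linear":[0.0004,0.0074,0],"yaw":0}]'
```

```text
time_s: 8.95
tool_pos: [0.5258, 0.2513, 0.14]
tcp_rot: [0.725, 0.689, 0.0, 0.0]
contact_force: [3.0, -1.2, 5.3]
grip_width: 0.429
time_s: 9.15
tool_pos: [0.5292, 0.2667, 0.1408]
tcp_rot: [0.724, 0.689, 0.002, 0.001]
contact_force: [10.2, -0.6, -2.0]
grip_width: 0.36
```

```bash
python3 -m pendant '[{"grip":0,"linear":[0.0004,0.0074,0],"yaw":0},{"grip":0,"linear":[0.0004,0.0074,0],"yaw":0},{"grip":0,"linear":[0.0004,0.0074,0],"yaw":0},{"grip":0,"linear":[0.0004,0.007,0],"yaw":0},{"grip":0,"linear":[0.0003,0.0065,0],"yaw":0}]'; python3 -m pendant '[{"grip":0,"linear":[0.0003,0.0055,0],"yaw":0},{"grip":0,"linear":[0.0002,0.0045,0],"yaw":0},{"grip":0,"linear":[0.0002,0.0035,0],"yaw":0},{"grip":0,"linear":[0.0001,0.002,0],"yaw":0},{"grip":0,"linear":[0,0.001,0],"yaw":0}]';  python3 -m pendant '[{"grip":0,"linear":[0,0,0],"yaw":0},{"grip":0,"linear":[0,0,0],"yaw":0},{"grip":0,"linear":[0,0,0],"yaw":0},{"grip":0,"linear":[0,0,0],"yaw":0},{"grip":0,"linear":[0,0,0],"yaw":0}]'; python3 look.py top
```

```text
time_s: 9.65
tool_pos: [0.5311, 0.3024, 0.1408]
tcp_rot: [0.725, 0.689, 0.002, 0.001]
contact_force: [9.7, -0.4, -1.9]
grip_width: 0.358
time_s: 10.15
tool_pos: [0.5319, 0.3187, 0.1408]
tcp_rot: [0.724, 0.689, 0.002, 0.001]
contact_force: [11.1, -0.6, -0.8]
grip_width: 0.358
time_s: 10.65
tool_pos: [0.5319, 0.3185, 0.1408]
tcp_rot: [0.725, 0.689, 0.002, 0.001]
contact_force: [10.9, -0.3, -1.8]
grip_width: 0.363
top 10.65 net 0.87 [0.532  0.3125]
   blob 40 [0.5299 0.3167] hand-grip y 0.0018
10.75 [0.5319 0.3185 0.1408]
```

Stopped at a travel of about 0.65. I let go and rise.

```bash
python3 -m pendant '[{"grip":0.085,"linear":[0,0,0],"yaw":0},{"grip":0.085,"linear":[0,0,0],"yaw":0},{"grip":0.085,"linear":[0,0,0],"yaw":0},{"grip":0.085,"linear":[0,0,0],"yaw":0},{"grip":0.085,"linear":[0,0,0],"yaw":0}]'; python3 look.py top; python3 -m pendant '[{"grip":0.085,"linear":[0,0,0.01],"yaw":0},{"grip":0.085,"linear":[0,0,0.025],"yaw":0},{"grip":0.085,"linear":[0,0,0.03],"yaw":0},{"grip":0.085,"linear":[0,0,0.03],"yaw":0},{"grip":0.085,"linear":[0,0,0.025],"yaw":0}]'; python3 look.py top
python3 - <<'E'
from h import *
cv2.imwrite("pics/c.png",manip.snapshot("scene")[...,::-1]);cv2.imwrite("pics/d.png",manip.snapshot("top")[...,::-1])
E
```

```text
time_s: 11.25
tool_pos: [0.5291, 0.3178, 0.1399]
tcp_rot: [0.725, 0.689, -0.0, -0.0]
contact_force: [-0.6, -0.5, 0.1]
grip_width: 0.994
top 11.25 net 0.89 [0.5223 0.3121]
   blob 41 [0.5295 0.3155] hand-grip y 0.0023
11.35 [0.5292 0.3178 0.14  ]
time_s: 11.85
tool_pos: [0.5295, 0.3179, 0.2626]
tcp_rot: [0.725, 0.689, 0.001, 0.0]
contact_force: [-0.4, 0.7, -0.3]
grip_width: 0.992
top 11.85 net 0.77 [0.5347 0.3171]
   blob 42 [0.5297 0.3153] hand-grip y 0.0026
11.95 [0.531  0.3188 0.2649]
```

View pics/c.png

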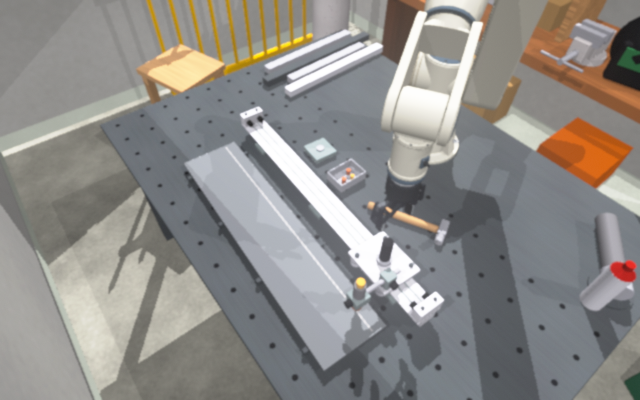

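The carriage stands near the far end, with the grip at (386,250) and a gap left before the block at (425,305). The hand is clear above it, and the hammer, tin and magnet are undisturbed. The last two readings agree to 0.2 mm, so it is at rest.

```bash
python3 look.py top; python3 -c "from plant import manip; print(manip.finish_job())"
```

```text
top 12.05 net 0.69 [0.3876 0.3697]
12.15 [0.5287 0.3174 0.2592]
the job is handed in; nothing more can be done
None
```

The torch carriage ran freely on its rail, and I eased it to a stop short of the far buffers, let go and handed the job in at about 12 s.

- **Send-off:** I took the grip at a travel of about 0.05 m and brought it up to 0.18 m/s. I let go at about 5.2 s.
- **Free roll:** It rolled on its own for about 3.6 s, slowing from about 0.17 to about 0.08 m/s. The open hand went along without contact forces. It was 3–9 mm ahead of the grip each time I looked, and I worked it out at up to about 8 mm behind while the arm held still for pictures.
- **Catch and stop:** I took hold again while it was still rolling, at about 9 s and a travel of about 0.59 m. It stopped at a travel of about 0.65 m, leaving about 55 mm to the buffers, which it never touched. I then let go and raised the hand clear.

**Last checks:** Two camera readings after letting go, 0.6 s apart, agreed to 0.2 mm, so the carriage is standing still. Contact forces were about zero, and the hammer, tin and magnet look unmoved in the final picture.

**One that disagreed:** The very last network reading, just before handing in, put the torch in the wrong place (grip at x = 0.39 m, off the rail). There was no matching torch-cap colour there, so I took it as a false detection and did not repeat it.

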